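# Check a whetstone for flatness with a straightedge

## Task

Set the whetstone gently on the stone holder, between the two rubber end stops, centred and square with the holder, pencil line upwards, and let go of it. Then take the straightedge out of its wooden rest and hold it across the stone along the pencil line, its middle over the middle of the line, standing upright and level with its edge bearing lightly on the stone (a few newtons), so that I can look for daylight under it. Finish while still holding it there, and leave the other things on the bench alone.

Things in the scene. Friction and masses are not known exactly. Their poses are not given: they have to be found in the camera images.
- whetstone: loose whetstone, a block 150 (x) x 50 (y) x 25 mm, about 0.43 kg, lower 10 mm dark grey, upper 15 mm pale buff, lying flat on the bench, pale face up. Origin: centre of the underside; z up. It may be set in the holder either way round
- pencil_line (a point): middle of the pencil line on the pale top face of the whetstone: a thin dark line straight across the full 50 mm width, 25 mm from the stone's centre towards its +x end. Same axes as the whetstone, so the line runs along y
- holder: fixed stone holder: steel deck 200 (x) x 60 (y) x 6 mm, a black rubber stop 10 mm high across each end, 156 mm clear between them (3 mm to spare at each end of a seated stone); long sides open. Origin: centre of the deck's underside, 12 mm above the bench. On soft rubber feet: it sinks straight down 1 mm per 4 N on it (6 mm at most), so about 1 mm under the whetstone
- seat (a point): centre of the holder's deck top, between the stops, 18 mm above the bench when empty; axes as the holder. A seated stone's origin lies here
- straightedge: loose knife-edge straightedge, 0.2 kg: steel blade 150 mm long (x), 6 mm thick (y), tapering over the lowest 9 mm to a 2 mm edge; 42 mm high (z). In the middle a ribbed black grip 80 mm long, 14 mm thick, from 20 to 42 mm above the edge, to pinch from above. Stands edge down in its rest's slot, leaning up to 3 degrees. Origin: middle of the edge, on the underside
- edge_mid (a point): middle of the straightedge's working edge (same point and axes as the straightedge's origin)
- rest: wooden rest fixed to the bench, 130 (its x) x 60 (its y) x 28 mm, with a slot 7 mm wide and 16 mm deep along x in its top; the straightedge stands in it with its grip 4 mm clear above the wood. Origin: centre of the underside
- knife: chef's knife lying flat near the far side of the bench, about 320 mm long; to be left alone. Origin at the front of its handle
- oil: small amber bottle, 48 mm across, 120 mm tall, standing; to be left alone. Origin: centre of the underside
- rubbing_stone: small grey rubbing stone, 75 x 28 x 22 mm; to be left alone. Origin: centre of the underside

How it is judged:
By the outcome, as a careful person would: the job done as asked, in the order asked, and still so for the second after the job is handed in, while the arm keeps its last pose, push and grip.
It also fails if it takes over 58 s, if anything falls off the work surface, if the arm or the gripper's body presses on something with over 40 N, if the wrist force passes 120 N, or if a joint passes its speed limit or range.

## Robot

A 6-joint arm with a two-finger parallel gripper is mounted at the origin on the work surface. World frame = base frame: x ahead of the robot, y to its left, z up, the work surface at z = 0. Lengths are in mm, angles in rad, forces in N, time in s.
With the tool pointing down it reaches from about 400 to 925 mm from the base axis. Payload 12.5 kg.
Tool frame: the origin (TCP) lies midway between the tips of the shut fingers; the grasp point (between the pads) lies 19 mm behind it; z points along the fingers, y is the line along which they close (so a half turn about z gives the same grasp; the last joint's range is limited). The gripper opens to 95 mm and grips with 3 to 60 N. Pads are 20 mm wide; open, the fingers measure 119 mm over their backs; the gripper's body (75 mm by 180 mm) begins 59 mm behind the grasp point.
Start: joints at [-1.221, 0.491, 1.559, -0, 1.092, -0.106], TCP at [275.137, -561.201, 214.661] pointing down, gripper open.
Joint ranges: [-3.1, 3.1], [-0.84, 2.19], [0.05, 2.79], [-1.13, 4.28], [0.06, 2.93], [-2.69, 2.69]. Speed limits (rad/s): [2.22, 2.22, 2.79, 3.14, 3.14, 3.14].

## Interface

Orientations are given as [roll, pitch, yaw] about the fixed x, y, z axes, in that order (R = Rz(yaw) Ry(pitch) Rx(roll)).
In Python, from cell import env gives the robot as it stands.
- The arm moves only by the tool carry_out, never from a script. Its argument "series" is a list of rows, each a list of 4 numbers: the shift along the world's x, y, z normalised to -1 to 1, where 1 is 5 cm, then the turn about the world's z normalised to -1 to 1, where 1 is 6 degrees. In form: [[x, y, z, turn], ...]. A call has exactly 5 rows; each row shifts and turns the commanded pose from where the row before left it; what a row does not reach is not made up. A row lasts 1/10 s, in which the tool goes at most 50 mm and 8.59 degrees, less where a joint would pass 70% of its speed; a pose out of reach is approached as far as the arm can. A call with a number of a shift or a turn outside -1 to 1 is refused whole. A call with a gripper value outside its range is refused whole. "fingers" is the closure, from -1 (fully open) to 1 (shut), set as the call begins (left out, the last holds). The fingers move at their own pace and stop on an object; the grip force is fixed at half the most. Time passes only in rows, so rows that do not move let the fingers close, or fill a call up. It gives the time, the measured TCP pose, the force, the opening and the grip force at its end, in the units of the state.
- env.state(): the state, without advancing time (a new reading comes with each control period).
- env.read_camera(name): name is "scene" or "top"; returns the picture (384x512x3 uint8, red, green, blue); there is no depth.
- env.calibration(name): a dict with "K" (3x3 intrinsics, pixels), "pose" (4x4, takes a point from camera to world coordinates). Camera axes: x right, y down, z forward; pixel columns grow to the right and rows downward; lengths in mm; the calibration is good to about 2 mm. A picture is of the moment at which its call begins. calibration takes no time and is no camera call.
- env.job_done(): hands the job in; it is judged then, once.
Trained networks look in the newest picture that a camera, given by its name, has taken for a name from the list of things; names that differ only in an ending like _2 or _b are one class to them, and where a whole thing is asked for, a point or a joint stands for the part that bears it (a point fixed in the world has none). Each returns a list of dicts, best first, with "conf" (0 to 1); they miss things now and then, are a little off and sometimes report something else, mostly with a low value. They report only what shows in the picture. A call takes as long as a camera call.
- env.look_for(camera, label): "position" ([row, column] as shares, 0 to 1, of the picture: columns of its width, rows of its height, amid what is visible of it).
The state is a dict: "t": time; "joints": joint angles; "qvel": joint speeds; "tau": joint torques, N m; "eef_pos": TCP position; "tcp_rot": TCP orientation; "ft_force": force on the tool from outside, world axes, zero at the start; "moment": the same for the moment, N m; "opening": opening from 0.0 (shut) to 1.0 (fully open); "grip_force": force on a finger pad.
Only numpy, scipy, OpenCV 4.12 (cv2) and the standard library are available. Lean on these libraries where they do the work, as an engineer would, in place of code of your own. Each camera call takes 0.05 s, during which the arm holds its last target. There are 200 camera calls.

## Working session

There is one attempt and no reset: what is moved stays moved. The work goes in short steps, Python scripts to look and compute and a tool call to move; the robot and the scene stay as the last step left them, time stands still between calls to the robot, and variables do not carry over. Pictures are saved under pics/ and viewed, at most 10 in all, crops included, and the job is handed in when it is done.

Besides the shell and the picture viewer there is one more tool, called after "Call:" by a JSON object that holds its "fn" and its "kwargs", one argument or row to a line. carry_out: Moves the arm, as the interface text tells. Its arguments: {"type":"object","properties":{"series":{"type":"array","items":{"type":"array","items":{"type":"number","minimum":-1,"maximum":1}}},"fingers":{"type":"number"}},"required":["series"]}

```bash
mkdir -p pics
python3 - <<'E'
from cell import env
import cv2,numpy as np
np.set_printoptions(suppress=True,precision=3)
for c in ("top","scene"):
    im=env.read_camera(c); cv2.imwrite(f"pics/{c}0.png",cv2.resize(im[:,:,::-1],None,fx=1.5,fy=1.5,interpolation=cv2.INTER_CUBIC))
    k=env.calibration(c); print(c,k["K"],k["pose"])
    for l in ("whetstone","pencil_line","holder","straightedge","rest"):
        print(l,[(np.round(np.array(d["position"])*[384,512],1),round(d["conf"],2)) for d in env.look_for(c,l)][:2])
s=env.state();print(s)
E
```

```text
top [[486.411   0.    245.169]
 [  0.    486.411 194.871]
 [  0.      0.      1.   ]] [[   0.005   -0.998    0.069  513.601]
 [  -1.      -0.006   -0.011    2.268]
 [   0.011   -0.069   -0.998 1151.566]
 [   0.       0.       0.       1.   ]]
whetstone [(array([257.7, 346.8]), 0.74), (array([157.3, 361.3]), 0.46)]
pencil_line [(array([256.6, 343.9]), 0.88)]
holder [(array([220.8, 242.8]), 0.74)]
straightedge [(array([245.1, 115.9]), 0.56)]
rest [(array([241.3, 124.5]), 0.98)]
scene [[370.711   0.    252.415]
 [  0.    370.711 186.865]
 [  0.      0.      1.   ]] [[  -0.463    0.615   -0.638 1176.591]
 [   0.886    0.316   -0.338  292.924]
 [  -0.006   -0.723   -0.691  676.383]
 [   0.       0.       0.       1.   ]]
whetstone [(array([141.4, 205.2]), 0.61)]
pencil_line [(array([140. , 209.2]), 0.88)]
holder [(array([185.8, 269.9]), 0.81)]
straightedge [(array([200. , 385.1]), 0.51), (array([174.6, 148.3]), 0.36)]
rest [(array([205.4, 384.4]), 0.92), (array([186.7, 272.9]), 0.3)]
{'t': 0.6, 'joints': array([-1.221,  0.491,  1.559,  0.   ,  1.092, -0.106]), 'qvel': array([-0.001,  0.001,  0.   , -0.   , -0.002,  0.001]), 'tau': array([ -0.   , -61.221, -25.836,   0.069,   0.045,  -0.   ]), 'eef_pos': array([ 275.147, -561.195,  214.656]), 'tcp_rot': array([ 3.142, -0.   ,  0.456]), 'ft_force': array([-0.209,  0.323,  0.048]), 'moment': array([0.013, 0.039, 0.081]), 'grip_force': 0.0, 'opening': 1.0017201992641735}
```

View pics/top0.png

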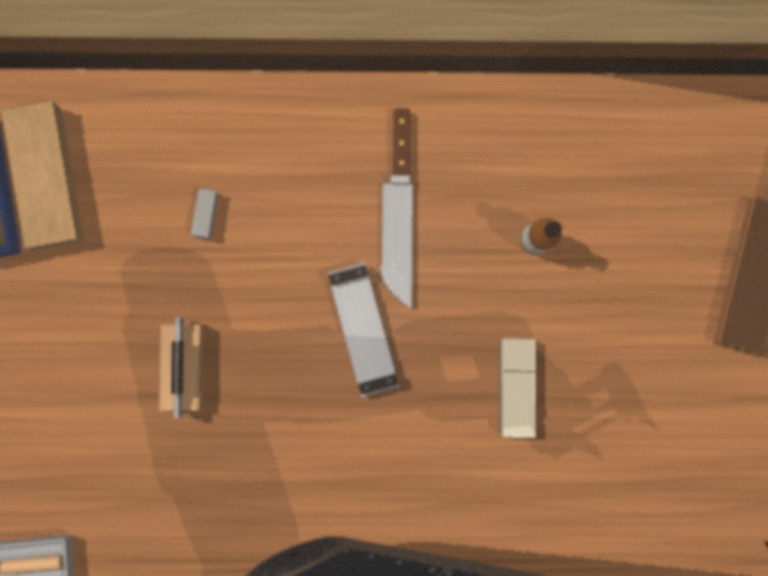

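View pics/scene0.png

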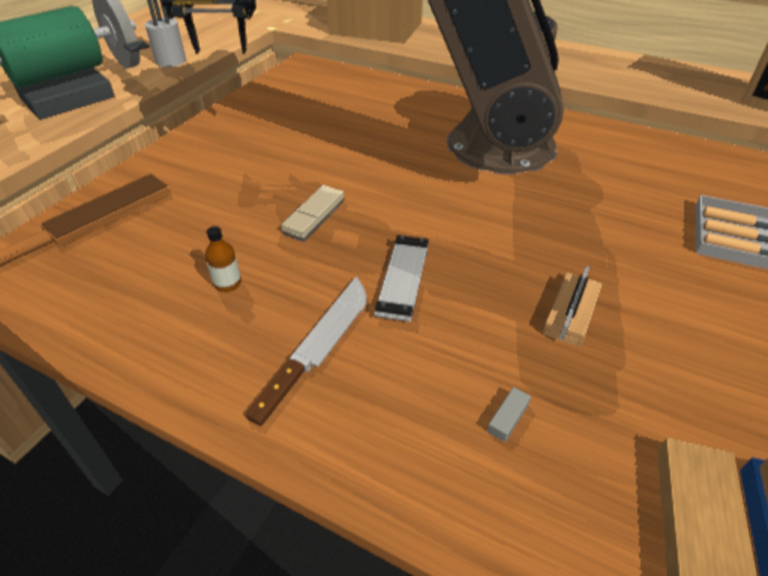

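The top view shows the stone at about (519,388), its line on the far side at row 372. The holder is at (363,330), tilted. The rest and straightedge are at (181,366). The knife tip is near the holder at (412,305).

Run:
```python
from cell import env
import cv2,numpy as np
im=np.mean([env.read_camera("top").astype(float) for _ in range(6)],0)
np.save("top.npy",im)
im2=np.mean([env.read_camera("scene").astype(float) for _ in range(6)],0)
np.save("scene.npy",im2)
im=im.clip(0,255).astype(np.uint8)
cs=[im[170:280,a:a+52] for a in (320,215,95)]
c=np.hstack(cs)[:,:,::-1]
cv2.imwrite("pics/crop1.png",cv2.resize(c,None,fx=5,fy=5,interpolation=cv2.INTER_CUBIC))
```

```text
(no output)
```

View pics/crop1.png

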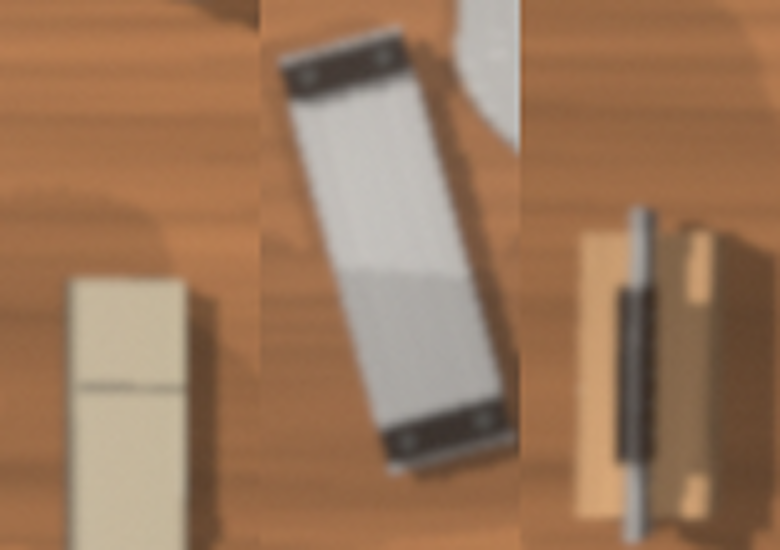

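```bash
cat > fit.py <<'E'
import numpy as np,cv2
from scipy.optimize import minimize
from cell import env
def box(x0,x1,y0,y1,z0,z1): return np.array([[x,y,z] for x in(x0,x1) for y in(y0,y1) for z in(z0,z1)],float)
def blk(l,w,z0,z1,cx=0): return box(cx-l/2,cx+l/2,-w/2,w/2,z0,z1)
def stone(z): return [blk(150,50,z,z+10),blk(150,50,z+10,z+25),blk(150,50,z+25,z+25)]
def holder(): return [blk(200,60,12,18),blk(200,60,18,18),blk(18,60,18,28,87),blk(18,60,18,28,-87),blk(18,60,28,28,87),blk(18,60,28,28,-87)]
def rest(): return [blk(130,60,0,28),blk(130,60,28,28)]
def sedge(z): return [blk(150,6,z+20,z+42),blk(80,14,z+20,z+42)]
S=6
def proj(cam,P):
    k=env.calibration(cam); T=np.linalg.inv(k["pose"]); q=P@T[:3,:3].T+T[:3,3]; q=q@k["K"].T
    return q[:,:2]/q[:,2:]
def fit(cam,img,parts,p0,pad=5,ignore=None,free=3):
    R=lambda a:np.array([[np.cos(a),-np.sin(a),0],[np.sin(a),np.cos(a),0],[0,0,1]])
    pl=lambda p:[proj(cam,q@R(p[2]).T+[p[0],p[1],0]) for q in parts]
    a=np.vstack(pl(p0)); lo=np.floor(a.min(0)-pad).astype(int); hi=np.ceil(a.max(0)+pad).astype(int)
    sub=img[lo[1]:hi[1],lo[0]:hi[0]].astype(float); h,w=sub.shape[:2]
    hull0=np.zeros((h,w),np.uint8); cv2.fillConvexPoly(hull0,cv2.convexHull((a-lo).astype(np.float32)).astype(int),1)
    roi=cv2.dilate(hull0,np.ones((2*pad+1,)*2))>0
    def cost(u):
        p=[u[0],u[1],u[2]/100]
        lab=np.zeros((h*S,w*S),np.uint8)
        for i,q in enumerate(pl(p)):
            c=cv2.convexHull(((q-lo+.5)*S-.5).astype(np.float32))
            cv2.fillConvexPoly(lab,np.round(c*16).astype(np.int32),i+1,shift=4)
        A=np.stack([cv2.GaussianBlur(cv2.resize((lab==i).astype(np.float32),(w,h),interpolation=cv2.INTER_AREA),(0,0),.6)[roi] for i in range(len(parts)+1)],1)
        Y=sub[roi]; C=np.linalg.lstsq(A.T@A+1e-2*np.eye(A.shape[1]),A.T@Y,rcond=None)[0]
        return np.sqrt(((A@C-Y)**2).sum(1)+25).mean()
    u=np.array([p0[0],p0[1],p0[2]*100]); best=None
    for st in (8,4,2):
        sim=np.vstack([u]+[u+st*e for e in np.eye(3)])
        r=minimize(cost,u,method="Nelder-Mead",options=dict(initial_simplex=sim,xatol=.03,fatol=1e-4)); u=r.x
    return np.array([u[0],u[1],u[2]/100]),r.fun
def ray(cam,uv,z):
    k=env.calibration(cam); d=k["pose"][:3,:3]@np.linalg.inv(k["K"])@[*uv,1]; o=k["pose"][:3,3]
    return o+d*(z-o[2])/d[2]
E
python3 - <<'E'
from fit import *
np.set_printoptions(suppress=True,precision=4)
I={"top":np.load("top.npy"),"scene":np.load("scene.npy")}
g=lambda u,v,z:ray("top",(u,v),z)[:2]
s=g(346,258.7,25);h=g(242.3,220,18);r=g(120.5,244.5,28)
init={"stone":(stone(0),(*s,0)),"holder":(holder(),(*h,.27)),"rest":(rest(),(*r,0)),"sedge":(sedge(12),(*g(118.5,245,50),0))}
for n,(P,p) in init.items():
    print(n,np.array(p))
    for c in I: print("  ",c,*fit(c,I[c],P,p))
E
```

```text
stone [ 445.0655 -243.2778    0.    ]
   top [ 445.858  -242.164    -0.0108] 17.7754688580228
   scene [ 447.2109 -238.0389   -0.0097] 13.839172240480485
holder [533.1406  -3.6981   0.27  ]Traceback (most recent call last):
  File "<stdin>", line 9, in <module>
  File "fit.py", line 33, in fit
    r=minimize(cost,u,method="Nelder-Mead",options=dict(initial_simplex=sim,xatol=.03,fatol=1e-4)); u=r.x
    res = _minimize_neldermead(fun, x0, args, callback, bounds=bounds,
                               **options)
    fxr = func(xr)
    fx = function(np.copy(x), *(wrapper_args + args))
  File "fit.py", line 24, in cost
    for i,q in enumerate(pl(p)):
                         ~~^^^
  File "fit.py", line 16, in <lambda>
    pl=lambda p:[proj(cam,q@R(p[2]).T+[p[0],p[1],0]) for q in parts]
                 ~~~~^^^^^^^^^^^^^^^^^^^^^^^^^^^^^^^
  File "fit.py", line 12, in proj
    k=env.calibration(cam); T=np.linalg.inv(k["pose"]); q=P@T[:3,:3].T+T[:3,3]; q=q@k["K"].T
ValueError: time passes only in moves, steps and waits
```

```bash
python3 - <<'E'
s=open("fit.py").read()
s=s.replace("env.calibration(cam)","cal(cam)").replace("from cell import env\n","from cell import env\nfrom functools import lru_cache\n@lru_cache\ndef cal(c): return env.calibration(c)\n")
open("fit.py","w").write(s)
E
cat > m.py <<'E'
from fit import *
np.set_printoptions(suppress=True,precision=4)
I={"top":np.load("top.npy"),"scene":np.load("scene.npy")}
g=lambda u,v,z:ray("top",(u,v),z)[:2]
s=g(346,258.7,25);h=g(242.3,220,18);r=g(120.5,244.5,28)
init={"stone":(stone(0),(*s,0)),"holder":(holder(),(*h,.27)),"rest":(rest(),(*r,0)),"sedge":(sedge(12),(*g(118.5,245,50),0))}
for n,(P,p) in init.items():
    print(n,np.array(p))
    for c in I: print("  ",c,*fit(c,I[c],P,p))
E
python3 m.py; python3 -c "
from cell import env;print(env.state()['t'])"
```

```text
stone [ 445.0655 -243.2778    0.    ]
   top [ 445.858  -242.164    -0.0108] 17.7754688580228
   scene [ 447.2109 -238.0389   -0.0097] 13.839172240480485
holder [533.1406  -3.6981   0.27  ]
   top [534.3762  -1.9693   0.2725] 21.786233835409362
   scene [538.0668   1.6793   0.2717] 23.78709805904842
rest [475.472  275.3213   0.    ]
   top [485.3546 260.8487  -0.0313] 38.08073085353232
   scene [476.4644 284.2479  -0.0308] 46.156390562874165
sedge [475.0803 274.4325   0.    ]
   top [475.7768 276.1103   0.0135] 34.45228211574775
   scene [478.5126 279.6942   0.0059] 37.91513047411472
1.2
```

Call:
{"fn": "carry_out", "kwargs": {
  "series": [
    [0.34,0.64,-0.2,-0.45],
    [0.34,0.64,-0.2,-0.45],
    [0.34,0.64,-0.2,-0.45],
    [0.34,0.64,-0.2,-0.45],
    [0.34,0.64,-0.2,-0.45]
  ],
  "fingers": -1
}}

```text
t: 1.7
eef_pos: [360.6, -400.0, 164.5]
tcp_rot: [3.141, -0.0, 0.218]
ft_force: [0.4, -0.1, -0.8]
opening: 1.0
grip_force: 0.0
```

Call:
{"fn": "carry_out", "kwargs": {
  "series": [
    [0.34,0.64,-0.2,-0.45],
    [0.34,0.64,-0.2,-0.45],
    [0.34,0.64,-0.2,-0.45],
    [0.34,0.64,-0.2,-0.45],
    [0.34,0.64,-0.2,-0.45]
  ]
}}

```text
t: 2.2
eef_pos: [445.8, -240.0, 114.5]
tcp_rot: [3.141, -0.0, -0.018]
ft_force: [-0.0, 0.1, -0.2]
opening: 0.997
grip_force: 0.0
```

Call:
{"fn": "carry_out", "kwargs": {
  "series": [
    [0,0,-0.4,0],
    [0,0,-0.4,0],
    [0,0,-0.2,0],
    [0,0,0,0],
    [0,0,0,0]
  ]
}}

```text
t: 2.7
eef_pos: [445.2, -241.6, 65.1]
tcp_rot: [3.141, -0.0, -0.016]
ft_force: [1.2, 0.3, 0.3]
opening: 1.002
grip_force: 0.0
```

Call:
{"fn": "carry_out", "kwargs": {
  "series": [
    [0,0,-0.4,0.05],
    [0,0,-0.4,0.05],
    [0,0,-0.25,0],
    [0,0,-0.15,0],
    [0,0,0,0]
  ]
}}

```text
t: 3.2
eef_pos: [445.1, -241.3, 4.4]
tcp_rot: [-3.141, 0.001, -0.005]
ft_force: [-0.8, -0.6, 0.2]
opening: 1.001
grip_force: 0.0
```

Call:
{"fn": "carry_out", "kwargs": {
  "series": [
    [0,0,0,0],
    [0,0,0,0],
    [0,0,0,0],
    [0,0,0,0],
    [0,0,0,0]
  ],
  "fingers": 1
}}

```text
t: 3.7
eef_pos: [445.2, -241.2, 4.9]
tcp_rot: [3.141, -0.0, -0.005]
ft_force: [0.0, 0.1, -0.6]
opening: 0.636
grip_force: 0.0
```

Call:
{"fn": "carry_out", "kwargs": {
  "series": [
    [0,0,0,0],
    [0,0,0,0],
    [0,0,0,0],
    [0,0,0,0],
    [0,0,0,0]
  ]
}}

```text
t: 4.2
eef_pos: [445.2, -241.2, 4.7]
tcp_rot: [3.141, -0.0, -0.005]
ft_force: [-0.1, -0.7, 2.0]
opening: 0.527
grip_force: 30.0
```

Call:
{"fn": "carry_out", "kwargs": {
  "series": [
    [0,0,0.15,0],
    [0,0,0.3,0],
    [0,0,0.4,0],
    [0,0,0.4,0],
    [0,0,0.2,0]
  ]
}}

```text
t: 4.7
eef_pos: [445.3, -241.3, 78.7]
tcp_rot: [3.141, -0.001, -0.005]
ft_force: [0.5, -0.6, -4.1]
opening: 0.526
grip_force: 30.0
```

Call:
{"fn": "carry_out", "kwargs": {
  "series": [
    [0.2,0.5,0,0.3],
    [0.2,0.5,0,0.3],
    [0.2,0.5,0,0.3],
    [0.2,0.5,0,0.3],
    [0.2,0.5,0,0.3]
  ]
}}

```text
t: 5.2
eef_pos: [495.2, -115.1, 76.9]
tcp_rot: [-3.141, 0.001, 0.153]
ft_force: [-0.4, 0.8, -3.6]
opening: 0.526
grip_force: 30.0
```

Call:
{"fn": "carry_out", "kwargs": {
  "series": [
    [0.2,0.5,0,0.25],
    [0.2,0.5,0,0.25],
    [0.2,0.5,0,0.25],
    [0.2,0.5,0,0.25],
    [0,0.3,0,0.15]
  ]
}}

```text
t: 5.7
eef_pos: [535.7, 0.4, 76.9]
tcp_rot: [3.142, -0.0, 0.275]
ft_force: [0.5, -0.2, -3.7]
opening: 0.53
grip_force: 30.0
```

Call:
{"fn": "carry_out", "kwargs": {
  "series": [
    [0,0,0,0],
    [0,0,0,0],
    [0,0,0,0],
    [0,0,0,0],
    [0,0,0,0]
  ]
}}

```text
t: 6.2
eef_pos: [535.0, -1.9, 77.2]
tcp_rot: [3.141, 0.0, 0.271]
ft_force: [0.3, 0.2, -3.6]
opening: 0.524
grip_force: 30.0
```

Run:
```python
from fit import *
np.set_printoptions(suppress=True,precision=4)
out=[]
for c in ("top","scene"):
    im=np.mean([env.read_camera(c).astype(float) for _ in range(4)],0); np.save(c+"1.npy",im)
    x,y=(230,330) if c=="top" else (270,180)
    out.append(cv2.resize(im[ (120 if c=="top" else 90):][:180, (150 if c=="top" else 180):][:,:180].clip(0,255).astype(np.uint8),None,fx=2.2,fy=2.2,interpolation=cv2.INTER_CUBIC))
cv2.imwrite("pics/held.png",np.hstack(out)[:,:,::-1])
s=env.state();print(s["t"],s["eef_pos"],s["tcp_rot"],s["ft_force"],s["moment"])
```

```text
6.6 [535.1617  -1.1998  77.1803] [ 3.1415 -0.0001  0.2726] [ 0.4741 -0.0503 -3.8933] [ 0.0075 -0.0682 -0.0029]
```

View pics/held.png

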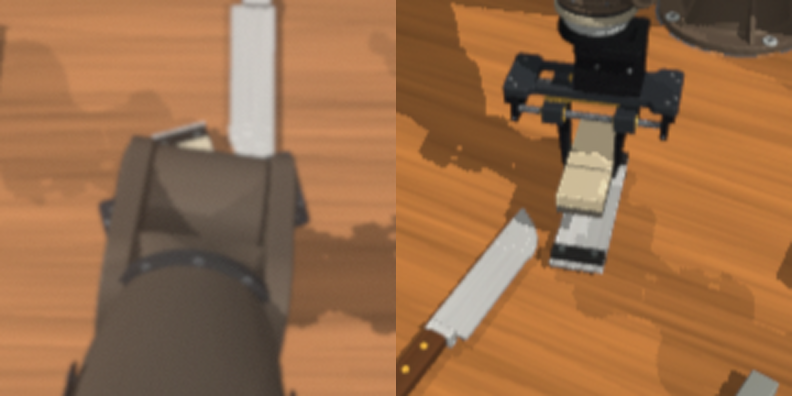

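The stone hangs over the holder, and its far end and the holder's far stop show in the scene view. I'll lower it to just above the stops and measure the offset there.

Call:
{"fn": "carry_out", "kwargs": {
  "series": [
    [0,0,-0.3,0],
    [0,0,-0.3,0],
    [0,0,-0.1,0],
    [0,0,0,0],
    [0,0,0,0]
  ]
}}

```text
t: 7.1
eef_pos: [535.4, -1.2, 42.5]
tcp_rot: [3.141, -0.0, 0.273]
ft_force: [0.2, 0.5, -3.3]
opening: 0.527
grip_force: 30.0
```

```bash
cat > prof.py <<'E'
from fit import *
np.set_printoptions(suppress=True,precision=2)
s=env.state(); z=s["eef_pos"][2]-4.7; print(s["eef_pos"],s["tcp_rot"],"underside",z)
im=np.mean([env.read_camera("scene").astype(float) for _ in range(6)],0); np.save("scene2.npy",im)
g=im.mean(2).astype(np.float32)
def samp(px,py,pz,o,a):
    c,sn=np.cos(a),np.sin(a); P=np.stack([o[0]+c*px-sn*py,o[1]+sn*px+c*py,pz+0*px],1)
    q=proj("scene",P).astype(np.float32); return cv2.remap(g,q[:,0].reshape(1,-1),q[:,1].reshape(1,-1),cv2.INTER_CUBIC)[0]
def prof(o,a,z,xs,ys): return np.mean([samp(xs,np.full(xs.shape,y),z,o,a) for y in ys],0)
def profy(o,a,z,xs,ys): return np.mean([samp(np.full(ys.shape,x),ys,z,o,a) for x in xs],0)
E
python3 - <<'E'
from prof import *
o=s["eef_pos"][:2]; a=s["tcp_rot"][2]
x=np.arange(14,92,2.); print("stone top x"); print(np.c_[x,prof(o,a,z+25,x,np.arange(-14,15,4.))].round(0).astype(int).tolist())
y=np.arange(-36,37,2.); print("stone top y"); print(np.c_[y,profy(o,a,z+25,np.arange(36,68,4.),y)].round(0).astype(int).tolist())
h=(534.4,-2.0)
print("deck z18 y"); y=np.arange(-40,41,2.); print(np.c_[y,profy(h,.272,18,np.arange(60,74,3.),y)].round(0).astype(int).tolist())
x=np.arange(60,112,2.);print("stop x z28"); print(np.c_[x,prof(h,.272,28,x,np.arange(-20,21,4.))].round(0).astype(int).tolist())
v=im[90:230,215:345].clip(0,255).astype(np.uint8); cv2.imwrite("pics/low.png",cv2.resize(v[:,:,::-1],None,fx=4,fy=4,interpolation=cv2.INTER_CUBIC))
E
```

```text
[535.38  -1.2   42.54] [ 3.14 -0.    0.27] underside 37.841445174787964
stone top x
[[14, 183], [16, 183], [18, 183], [20, 182], [22, 178], [24, 165], [26, 150], [28, 150], [30, 160], [32, 172], [34, 180], [36, 183], [38, 183], [40, 182], [42, 182], [44, 182], [46, 182], [48, 182], [50, 182], [52, 182], [54, 183], [56, 182], [58, 182], [60, 182], [62, 182], [64, 182], [66, 182], [68, 182], [70, 183], [72, 183], [74, 183], [76, 180], [78, 171], [80, 162], [82, 156], [84, 154], [86, 154], [88, 153], [90, 142]]
stone top y
[[-36, 82], [-34, 82], [-32, 82], [-30, 82], [-28, 82], [-26, 94], [-24, 135], [-22, 177], [-20, 183], [-18, 183], [-16, 182], [-14, 182], [-12, 182], [-10, 182], [-8, 182], [-6, 182], [-4, 182], [-2, 182], [0, 182], [2, 182], [4, 182], [6, 183], [8, 183], [10, 183], [12, 183], [14, 183], [16, 184], [18, 190], [20, 199], [22, 199], [24, 192], [26, 159], [28, 127], [30, 145], [32, 163], [34, 167], [36, 165]]
deck z18 y
[[-40, 78], [-38, 78], [-36, 77], [-34, 77], [-32, 77], [-30, 79], [-28, 95], [-26, 120], [-24, 125], [-22, 115], [-20, 113], [-18, 109], [-16, 115], [-14, 116], [-12, 113], [-10, 112], [-8, 112], [-6, 112], [-4, 107], [-2, 104], [0, 117], [2, 121], [4, 116], [6, 113], [8, 115], [10, 125], [12, 143], [14, 148], [16, 150], [18, 148], [20, 143], [22, 147], [24, 154], [26, 155], [28, 153], [30, 153], [32, 143], [34, 116], [36, 104], [38, 104], [40, 104]]
stop x z28
[[60, 105], [62, 85], [64, 76], [66, 81], [68, 94], [70, 107], [72, 115], [74, 124], [76, 138], [78, 142], [80, 126], [82, 97], [84, 67], [86, 50], [88, 44], [90, 42], [92, 40], [94, 37], [96, 36], [98, 33], [100, 33], [102, 42], [104, 74], [106, 119], [108, 154], [110, 164]]
```

View pics/low.png

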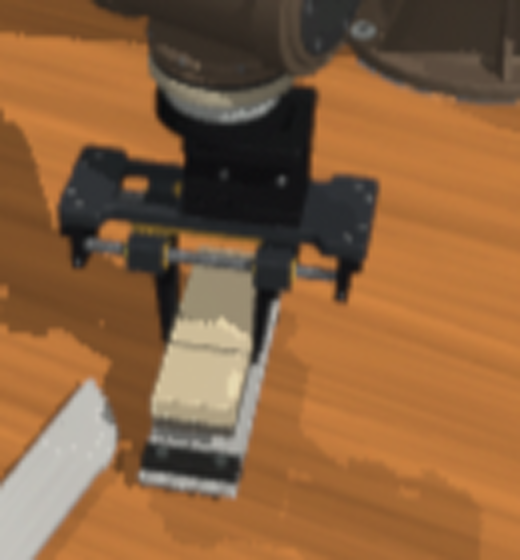

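Call:
{"fn": "carry_out", "kwargs": {
  "series": [
    [-0.017,0.016,-0.15,0],
    [0,0,-0.1,0],
    [0,0,-0.08,0],
    [0,0,-0.04,0],
    [0,0,0,0]
  ]
}}

```text
t: 7.9
eef_pos: [534.1, -0.4, 23.2]
tcp_rot: [-3.141, 0.001, 0.273]
ft_force: [1.0, -0.2, -3.3]
opening: 0.523
grip_force: 30.0
```

Run:
```python
from prof import *
o=s["eef_pos"][:2]; a=s["tcp_rot"][2]; print(s["ft_force"])
x=np.arange(14,100,2.); print("stone top x"); print(np.c_[x,prof(o,a,z+25,x,np.arange(-14,15,4.))].round(0).astype(int).tolist())
y=np.arange(-40,41,2.); print("stone top y"); print(np.c_[y,profy(o,a,z+25,np.arange(36,68,4.),y)].round(0).astype(int).tolist())
h=(534.4,-2.0)
print("stop z28 y");print(np.c_[y,profy(h,.272,28,np.arange(88,100,3.),y)].round(0).astype(int).tolist())
x=np.arange(60,112,2.);print("stop x z28"); print(np.c_[x,prof(h,.272,28,x,np.arange(-20,21,4.))].round(0).astype(int).tolist())
v=im[90:230,215:345].clip(0,255).astype(np.uint8); cv2.imwrite("pics/low2.png",cv2.resize(v[:,:,::-1],None,fx=4,fy=4,interpolation=cv2.INTER_CUBIC))
```

```text
[534.13  -0.38  23.23] [-3.14  0.    0.27] underside 18.529089538520406
[ 1.04 -0.25 -3.33]
stone top x
[[14, 183], [16, 183], [18, 182], [20, 182], [22, 177], [24, 163], [26, 149], [28, 150], [30, 162], [32, 173], [34, 181], [36, 183], [38, 183], [40, 182], [42, 182], [44, 182], [46, 182], [48, 182], [50, 182], [52, 182], [54, 182], [56, 182], [58, 182], [60, 182], [62, 182], [64, 182], [66, 182], [68, 182], [70, 183], [72, 183], [74, 184], [76, 181], [78, 172], [80, 162], [82, 156], [84, 154], [86, 154], [88, 152], [90, 138], [92, 113], [94, 83], [96, 58], [98, 45]]
stone top y
[[-40, 80], [-38, 80], [-36, 80], [-34, 79], [-32, 79], [-30, 79], [-28, 80], [-26, 95], [-24, 140], [-22, 181], [-20, 183], [-18, 182], [-16, 182], [-14, 182], [-12, 182], [-10, 182], [-8, 182], [-6, 182], [-4, 182], [-2, 182], [0, 182], [2, 182], [4, 182], [6, 183], [8, 183], [10, 183], [12, 182], [14, 183], [16, 184], [18, 189], [20, 198], [22, 200], [24, 198], [26, 160], [28, 128], [30, 147], [32, 160], [34, 140], [36, 115], [38, 110], [40, 110]]
stop z28 y
[[-40, 84], [-38, 79], [-36, 79], [-34, 77], [-32, 76], [-30, 75], [-28, 65], [-26, 46], [-24, 36], [-22, 34], [-20, 38], [-18, 48], [-16, 54], [-14, 53], [-12, 45], [-10, 36], [-8, 34], [-6, 34], [-4, 34], [-2, 35], [0, 35], [2, 35], [4, 34], [6, 34], [8, 34], [10, 34], [12, 34], [14, 35], [16, 38], [18, 46], [20, 53], [22, 53], [24, 45], [26, 37], [28, 34], [30, 40], [32, 61], [34, 84], [36, 94], [38, 100], [40, 100]]
stop x z28
[[60, 182], [62, 176], [64, 166], [66, 159], [68, 155], [70, 154], [72, 154], [74, 148], [76, 130], [78, 102], [80, 74], [82, 55], [84, 46], [86, 44], [88, 44], [90, 42], [92, 40], [94, 37], [96, 36], [98, 34], [100, 33], [102, 42], [104, 74], [106, 119], [108, 153], [110, 164]]
```

View pics/low2.png

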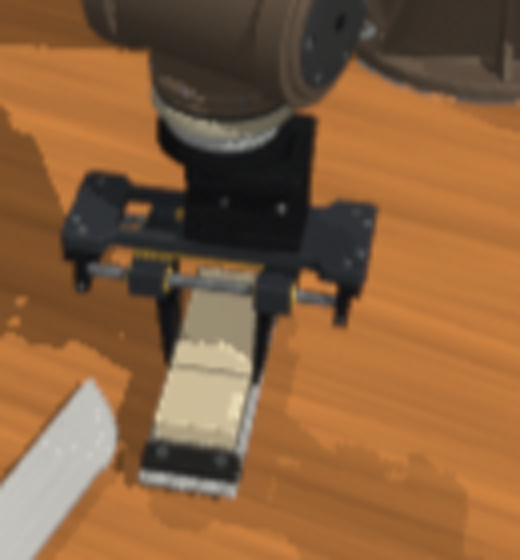

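Call:
{"fn": "carry_out", "kwargs": {
  "series": [
    [0,0,-0.01,0],
    [0,0,-0.01,0],
    [0,0,-0.01,0],
    [0,0,0,0],
    [0,0,0,0]
  ]
}}

```text
t: 8.7
eef_pos: [534.3, -0.4, 22.2]
tcp_rot: [3.141, -0.0, 0.273]
ft_force: [-0.3, -0.8, -2.5]
opening: 0.524
grip_force: 30.0
```

Call:
{"fn": "carry_out", "kwargs": {
  "series": [
    [0,0,-0.01,0],
    [0,0,0,0],
    [0,0,0,0],
    [0,0,0,0],
    [0,0,0,0]
  ]
}}

```text
t: 9.2
eef_pos: [534.3, -0.4, 21.7]
tcp_rot: [3.141, -0.0, 0.273]
ft_force: [-0.6, -0.6, 0.6]
opening: 0.525
grip_force: 30.0
```

Call:
{"fn": "carry_out", "kwargs": {
  "series": [
    [0,0,0,0],
    [0,0,0,0],
    [0,0,0,0],
    [0,0,0,0],
    [0,0,0,0]
  ],
  "fingers": -0.4
}}

```text
t: 9.7
eef_pos: [534.3, -0.4, 21.7]
tcp_rot: [3.141, -0.0, 0.273]
ft_force: [0.4, 0.2, 0.2]
opening: 0.699
grip_force: 0.0
```

Call:
{"fn": "carry_out", "kwargs": {
  "series": [
    [0,0,0.2,0],
    [0,0,0.5,0],
    [0,0,0.6,0],
    [0,0,0.6,0],
    [0,0,0.6,0]
  ]
}}

```text
t: 10.2
eef_pos: [534.1, -0.4, 148.6]
tcp_rot: [3.141, -0.0, 0.273]
ft_force: [-0.3, 0.4, 0.2]
opening: 0.704
grip_force: 0.0
```

Call:
{"fn": "carry_out", "kwargs": {
  "series": [
    [-0.12,0.55,0,-0.25],
    [-0.12,0.55,0,-0.25],
    [-0.12,0.55,0,-0.25],
    [-0.12,0.55,0,-0.25],
    [-0.12,0.55,0,-0.25]
  ],
  "fingers": -1
}}

```text
t: 10.7
eef_pos: [503.9, 138.1, 147.5]
tcp_rot: [3.142, -0.001, 0.14]
ft_force: [0.6, -1.3, 0.9]
opening: 0.996
grip_force: 0.0
```

Call:
{"fn": "carry_out", "kwargs": {
  "series": [
    [-0.12,0.55,0,-0.25],
    [-0.12,0.55,0,-0.25],
    [-0.12,0.55,0,-0.25],
    [-0.12,0.55,0,-0.25],
    [-0.12,0.55,0,-0.25]
  ]
}}

```text
t: 11.2
eef_pos: [473.9, 275.7, 147.5]
tcp_rot: [-3.141, -0.001, 0.01]
ft_force: [0.1, -0.2, 0.1]
opening: 1.0
grip_force: 0.0
```

Run:
```python
from fit import *
np.set_printoptions(suppress=True,precision=3)
I={c:np.mean([env.read_camera(c).astype(float) for _ in range(6)],0) for c in("top","scene")}
for c in I: np.save(c+"3.npy",I[c])
P=[blk(200,60,11,17),blk(200,60,17,17),blk(18,60,17,27,87),blk(18,60,17,27,-87),blk(18,60,27,27,87),blk(18,60,27,27,-87)]
st=stone(17)
for c in I:
    print(c,"stone",fit(c,I[c],st,(534.4,-2,.272),pad=2),"holder",fit(c,I[c],P+st,(534.4,-2,.272),pad=4))
a=I["top"][170:275,205:280]; b=I["scene"][140:225,225:310]
up=lambda v,f:cv2.resize(v.clip(0,255).astype(np.uint8),None,fx=f,fy=f,interpolation=cv2.INTER_CUBIC)
A=up(a,5);B=up(b,4.5); o=np.zeros((530,770,3),np.uint8); o[:A.shape[0],:A.shape[1]]=A;o[:B.shape[0],380:380+B.shape[1]]=B
cv2.imwrite("pics/placed.png",o[:,:,::-1]); print(env.state()["eef_pos"])
```

```text
top stone (array([535.234,  -1.273,   0.275]), np.float64(17.036742269642225)) holder (array([534.814,  -1.017,   0.271]), np.float64(16.134850613510725))
scene stone (array([537.412,   1.713,   0.273]), np.float64(21.110590502403777)) holder (array([536.598,   1.117,   0.272]), np.float64(18.620453179540156))
[474.474 274.143 146.708]
```

View pics/placed.png

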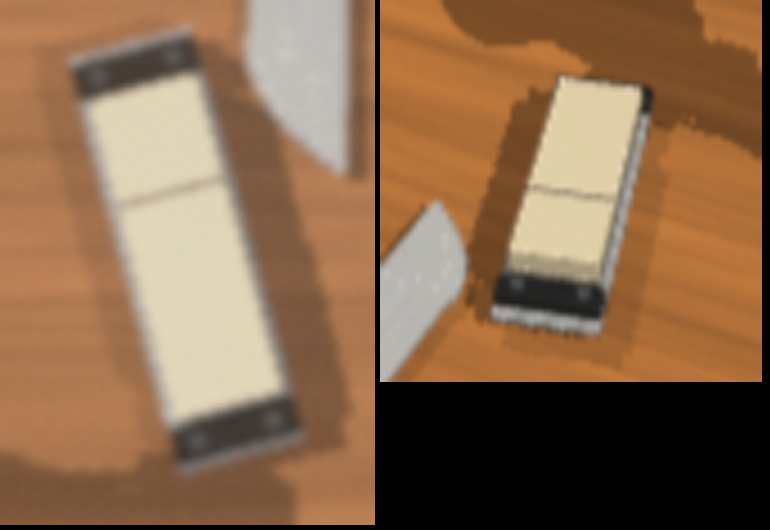

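The stone sits between the stops, square, line up, with even deck margins on both sides. Next I'll refine the position of the straightedge and its slot.

Run:
```python
from fit import *
np.set_printoptions(suppress=True,precision=2)
g={c:np.load(c+".npy").mean(2).astype(np.float32) for c in("top","scene")}
def S(c,xs,ys,z,o,a):
    X,Y=np.meshgrid(xs,ys,indexing="ij"); X=X.ravel();Y=Y.ravel()
    P=np.stack([o[0]+np.cos(a)*X-np.sin(a)*Y,o[1]+np.sin(a)*X+np.cos(a)*Y,0*X+z],1); q=proj(c,P).astype(np.float32)
    return cv2.remap(g[c],q[:,:1],q[:,1:],cv2.INTER_CUBIC).reshape(len(xs),len(ys))
o=(475,276)
y=np.arange(-40,41,2.)
for nm,xs in (("x-",np.arange(-55,-45,2.)),("x+",np.arange(48,60,2.)),("mid",np.arange(-30,31,3.))):
    print("rest z28 y",nm,np.c_[y,S("top",xs,y,28,o,.01).mean(0)].round(0).astype(int).tolist())
y=np.arange(-14,15,1.)
for c in g:
  for nm,xs in (("x-",np.arange(-72,-66,1.)),("g-",np.arange(-36,-10,2.)),("g+",np.arange(10,36,2.)),("x+",np.arange(67,73,1.))):
    print(c,"blade z54 y",nm,np.c_[y,S(c,xs,y,54,o,.01).mean(0)].round(0).astype(int).tolist())
  x=np.r_[np.arange(-90,-30,2.),np.arange(30,90,2.)]
  print(c,"blade x",np.c_[x,S(c,x,np.arange(-1,2.),54,o,.01).mean(1)].round(0).astype(int).tolist())
```

```text
rest z28 y x- [[-40, 73], [-38, 73], [-36, 74], [-34, 76], [-32, 81], [-30, 93], [-28, 113], [-26, 133], [-24, 146], [-22, 152], [-20, 147], [-18, 132], [-16, 119], [-14, 110], [-12, 107], [-10, 106], [-8, 106], [-6, 105], [-4, 102], [-2, 96], [0, 94], [2, 108], [4, 137], [6, 157], [8, 162], [10, 161], [12, 162], [14, 165], [16, 168], [18, 168], [20, 167], [22, 165], [24, 164], [26, 163], [28, 160], [30, 151], [32, 135], [34, 121], [36, 112], [38, 109], [40, 108]]
rest z28 y x+ [[-40, 76], [-38, 75], [-36, 77], [-34, 78], [-32, 83], [-30, 99], [-28, 124], [-26, 145], [-24, 155], [-22, 155], [-20, 146], [-18, 129], [-16, 113], [-14, 104], [-12, 101], [-10, 100], [-8, 100], [-6, 101], [-4, 97], [-2, 91], [0, 99], [2, 125], [4, 152], [6, 162], [8, 162], [10, 160], [12, 159], [14, 158], [16, 157], [18, 156], [20, 155], [22, 154], [24, 155], [26, 156], [28, 155], [30, 145], [32, 130], [34, 118], [36, 112], [38, 111], [40, 111]]
rest z28 y mid [[-40, 74], [-38, 74], [-36, 75], [-34, 76], [-32, 78], [-30, 81], [-28, 88], [-26, 96], [-24, 102], [-22, 104], [-20, 105], [-18, 106], [-16, 106],
[... 3518 characters left out ...]
, [13, 154], [14, 154]]
scene blade x [[-90, 107], [-88, 105], [-86, 102], [-84, 101], [-82, 100], [-80, 100], [-78, 100], [-76, 99], [-74, 98], [-72, 98], [-70, 99], [-68, 100], [-66, 101], [-64, 102], [-62, 102], [-60, 103], [-58, 105], [-56, 109], [-54, 113], [-52, 115], [-50, 114], [-48, 114], [-46, 113], [-44, 112], [-42, 107], [-40, 98], [-38, 86], [-36, 76], [-34, 68], [-32, 60], [30, 44], [32, 45], [34, 47], [36, 52], [38, 57], [40, 57], [42, 48], [44, 48], [46, 51], [48, 66], [50, 72], [52, 68], [54, 63], [56, 64], [58, 68], [60, 67], [62, 75], [64, 90], [66, 108], [68, 116], [70, 110], [72, 107], [74, 109], [76, 116], [78, 119], [80, 114], [82, 109], [84, 106], [86, 101], [88, 95]]
```

Call:
{"fn": "carry_out", "kwargs": {
  "series": [
    [0,0.04,-0.4,0],
    [0,0.04,-0.4,0],
    [0,0,-0.4,0],
    [0,0,0,0],
    [0,0,0,0]
  ]
}}

```text
t: 12.3
eef_pos: [474.4, 278.5, 86.9]
tcp_rot: [3.141, 0.0, 0.011]
ft_force: [-0.3, -0.1, 0.4]
opening: 1.0
grip_force: 0.0
```

Call:
{"fn": "carry_out", "kwargs": {
  "series": [
    [0.012,0,-0.4,-0.03],
    [0,0,-0.4,0],
    [0,0,-0.2,0],
    [0,0,-0.08,0],
    [0,0,0,0]
  ]
}}

```text
t: 12.8
eef_pos: [475.1, 278.6, 33.0]
tcp_rot: [3.142, -0.0, 0.008]
ft_force: [0.2, -0.4, 0.5]
opening: 1.001
grip_force: 0.0
```

Call:
{"fn": "carry_out", "kwargs": {
  "series": [
    [0,0,0,0],
    [0,0,0,0],
    [0,0,0,0],
    [0,0,0,0],
    [0,0,0,0]
  ],
  "fingers": 1
}}

```text
t: 13.3
eef_pos: [474.9, 278.6, 32.8]
tcp_rot: [3.142, -0.0, 0.008]
ft_force: [0.1, 0.7, 0.9]
opening: 0.635
grip_force: 0.0
```

Call:
{"fn": "carry_out", "kwargs": {
  "series": [
    [0,0,0,0],
    [0,0,0,0],
    [0,0,0,0],
    [0,0,0,0],
    [0,0,0,0]
  ]
}}

```text
t: 13.8
eef_pos: [474.9, 278.6, 32.7]
tcp_rot: [3.141, 0.0, 0.008]
ft_force: [-0.3, -0.7, 1.0]
opening: 0.213
grip_force: 0.0
```

Call:
{"fn": "carry_out", "kwargs": {
  "series": [
    [0,0,0,0],
    [0,0,0,0],
    [0,0,0,0],
    [0,0,0,0],
    [0,0,0,0]
  ]
}}

```text
t: 14.3
eef_pos: [474.9, 278.7, 32.6]
tcp_rot: [-3.142, -0.0, 0.008]
ft_force: [-0.9, 1.6, -1.6]
opening: 0.145
grip_force: 29.9
```

Call:
{"fn": "carry_out", "kwargs": {
  "series": [
    [0,0,0.1,0],
    [0,0,0.2,0],
    [0,0,0.4,0],
    [0,0,0.5,0],
    [0,0,0.4,0]
  ]
}}

```text
t: 14.8
eef_pos: [474.9, 278.4, 114.6]
tcp_rot: [3.141, -0.001, 0.008]
ft_force: [0.2, -0.1, -2.5]
opening: 0.145
grip_force: 29.9
```

Call:
{"fn": "carry_out", "kwargs": {
  "series": [
    [0.08,-0.25,0,0.8],
    [0.08,-0.25,0,0.8],
    [0.08,-0.25,0,0.8],
    [0.08,-0.25,0,0.8],
    [0.08,-0.25,0,0.8]
  ]
}}

```text
t: 15.3
eef_pos: [494.9, 215.3, 113.5]
tcp_rot: [3.141, -0.0, 0.43]
ft_force: [-0.6, 0.0, -1.9]
opening: 0.147
grip_force: 29.9
```

Call:
{"fn": "carry_out", "kwargs": {
  "series": [
    [0.08,-0.25,0,0.8],
    [0.08,-0.25,0,0.8],
    [0.08,-0.25,0,0.8],
    [0.08,-0.25,0,0.8],
    [0.08,-0.25,0,0.8]
  ]
}}

```text
t: 15.8
eef_pos: [514.9, 152.8, 113.5]
tcp_rot: [3.141, 0.0, 0.849]
ft_force: [0.6, -0.4, -1.9]
opening: 0.147
grip_force: 29.9
```

Call:
{"fn": "carry_out", "kwargs": {
  "series": [
    [0.08,-0.25,0,0.8],
    [0.08,-0.25,0,0.8],
    [0.08,-0.25,0,0.8],
    [0.08,-0.25,0,0.8],
    [0.08,-0.25,0,0.8]
  ]
}}

```text
t: 16.3
eef_pos: [534.8, 90.3, 113.5]
tcp_rot: [3.141, 0.0, 1.268]
ft_force: [0.9, -0.1, -1.3]
opening: 0.142
grip_force: 29.9
```

Call:
{"fn": "carry_out", "kwargs": {
  "series": [
    [0.08,-0.25,0,0.8],
    [0.08,-0.25,0,0.8],
    [0.08,-0.25,0,0.8],
    [0.08,-0.25,0,0.8],
    [0.08,-0.25,0,0.8]
  ]
}}

```text
t: 16.8
eef_pos: [554.8, 27.8, 113.5]
tcp_rot: [3.142, 0.0, 1.687]
ft_force: [-0.4, -0.2, -0.7]
opening: 0.145
grip_force: 29.9
```

Call:
{"fn": "carry_out", "kwargs": {
  "series": [
    [0.026,-0.143,-0.3,0.5],
    [0.026,-0.143,-0.3,0.5],
    [0.026,-0.143,-0.27,0.5],
    [0,0,0,0],
    [0,0,0,0]
  ]
}}

```text
t: 17.3
eef_pos: [558.7, 7.1, 69.8]
tcp_rot: [-3.141, 0.0, 1.838]
ft_force: [0.0, 0.5, -1.4]
opening: 0.147
grip_force: 29.9
```

```bash
cat > chk.py <<'E'
from fit import *
import sys
np.set_printoptions(suppress=True,precision=3)
I={c:np.mean([env.read_camera(c).astype(float) for _ in range(5)],0) for c in("top","scene")}
s=env.state(); print(s["t"],s["eef_pos"],s["tcp_rot"],s["ft_force"],s["moment"])
b=I["scene"][110:230,215:345]; a=I["top"][150:270,190:300]
for c in I: np.save(c+"4.npy",I[c])
up=lambda v,f:cv2.resize(v.clip(0,255).astype(np.uint8),None,fx=f,fy=f,interpolation=cv2.INTER_CUBIC)
B=up(b,6)
cv2.imwrite(f"pics/{sys.argv[1]}.png",B[:600,:,::-1])
E
python3 chk.py se1
```

```text
17.8 [558.802   7.231  69.32 ] [3.141 0.    1.84 ] [-0.319 -0.348 -1.353] [ 0.009 -0.096  0.027]
```

View pics/se1.png

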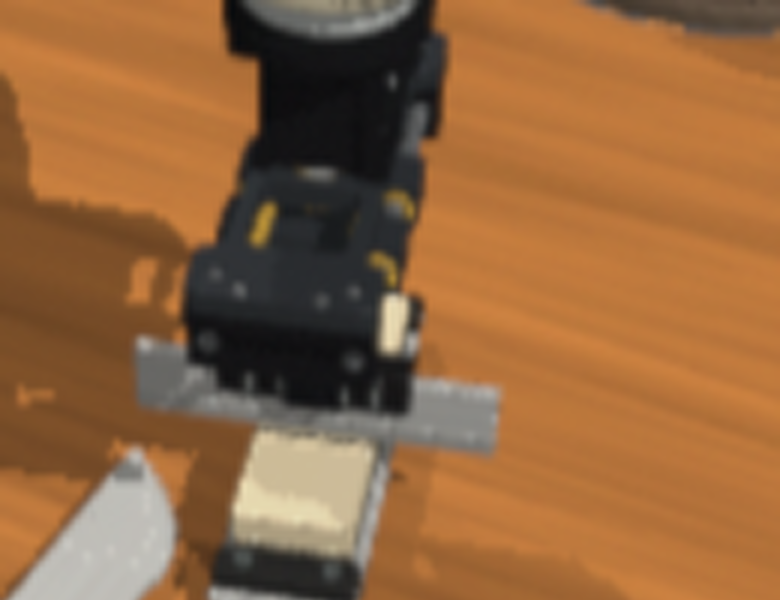

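```bash
cat > p2.py <<'E'
from fit import *
np.set_printoptions(suppress=True,precision=2)
im=np.load("scene4.npy"); ch=im[:,:,2]-0.6*im[:,:,0]; ch=ch.astype(np.float32)  # blue-red: wood low, steel high
g3=np.load("scene3.npy").mean(2).astype(np.float32)
def S(g,xs,ys,z,o,a):
    X,Y=np.meshgrid(xs,ys,indexing="ij"); X=X.ravel();Y=Y.ravel()
    P=np.stack([o[0]+np.cos(a)*X-np.sin(a)*Y,o[1]+np.sin(a)*X+np.cos(a)*Y,0*X+z],1); q=proj("scene",P).astype(np.float32)
    return cv2.remap(g,q[:,:1],q[:,1:],cv2.INTER_CUBIC).reshape(len(xs),len(ys))
def cross(x,v):
    t=(v.max()+v.min())/2; i=np.where(np.diff(np.sign(v-t)))[0]; return [round(float(x[k]+(t-v[k])/(v[k+1]-v[k])*(x[1]-x[0])),2) for k in i]
from cell import env
s=env.state(); o=s["eef_pos"][:2]; a=s["tcp_rot"][2]-np.pi/2; ze=s["eef_pos"][2]-20.7
print("o",o,"a",a,"edge z",ze)
x=np.arange(-12,13,.5)
for nm,ys in (("L",np.arange(-70,-34,2.)),("R",np.arange(36,70,2.)),):
    print("bottom edge x",nm,cross(x,S(ch,x,ys,ze,o,a).mean(1)))
y=np.arange(-95,-58,.5)
zz=np.arange(6,36,3.)
print("left end",cross(y,np.mean([S(ch,np.array([0.]),y,ze+k,o,a)[0] for k in zz],0)))
y=np.arange(60,96,.5)
print("right end",cross(y,np.mean([S(ch,np.array([0.]),y,ze+k,o,a)[0] for k in zz],0)))
# line and stone sides in scene3, same frame origin
x=np.arange(-14,15,.5)
for ys in (np.arange(-20,-8,2.),np.arange(-6,7,2.),np.arange(8,21,2.)):
    v=S(g3,x,ys,42,o,a).mean(1); d=np.clip(v.max()-v-6,0,None); print("line x",(x*d).sum()/d.sum())
y=np.arange(-34,-10,.5);print("stone L",cross(y,S(g3,np.arange(-60,40,4.),y,42,o,a).mean(0)))
y=np.arange(14,34,.5);print("stone R",cross(y,S(g3,np.arange(-60,40,4.),y,42,o,a).mean(0)))
E
python3 p2.py
```

```text
o [558.8    7.23] a 0.26940883820923034 edge z 48.61957352158632
bottom edge x L [4.51]
bottom edge x R [4.08]
left end [-76.36]
right end [74.96]
line x 1.5738468236401806
line x 1.516914905764529
line x 1.6847404430283177
stone L [-25.02]
stone R [25.09]
```

Call:
{"fn": "carry_out", "kwargs": {
  "series": [
    [-0.018,0.005,-0.05,0.03],
    [0,0,-0.04,0],
    [0,0,-0.02,0],
    [0,0,0,0],
    [0,0,0,0]
  ]
}}

```text
t: 18.3
eef_pos: [557.9, 7.4, 63.6]
tcp_rot: [3.142, 0.0, 1.843]
ft_force: [-0.2, -0.6, -1.7]
opening: 0.148
grip_force: 29.9
```

Call:
{"fn": "carry_out", "kwargs": {
  "series": [
    [0,0,-0.01,0],
    [0,0,0,0],
    [0,0,-0.01,0],
    [0,0,0,0],
    [0,0,0,0]
  ]
}}

```text
t: 18.8
eef_pos: [557.9, 7.4, 62.6]
tcp_rot: [3.141, 0.0, 1.843]
ft_force: [0.3, 0.6, -2.5]
opening: 0.143
grip_force: 29.9
```

```bash
python3 chk.py se2; python3 p2.py
python3 - <<'E'
from cell import env
import numpy as np
f=[]
for _ in range(6): env.read_camera("scene"); f.append(env.state()["ft_force"])
print(np.mean(f,0))
E
```

```text
19.3 [557.906   7.404  62.637] [3.142 0.    1.843] [-0.262 -0.256 -1.431] [-0.055 -0.218  0.006]
o [557.91   7.4 ] a 0.27255667060816036 edge z 41.93671021123008
bottom edge x L [4.69]
bottom edge x R [4.21]
left end [-76.5]
right end [74.78]
line x 2.4025679729756604
line x 2.337948537654623
line x 2.5270368239655614
stone L [-25.41]
stone R [24.83]
[ 0.18914516  0.18692083 -1.79249009]
```

View pics/se2.png

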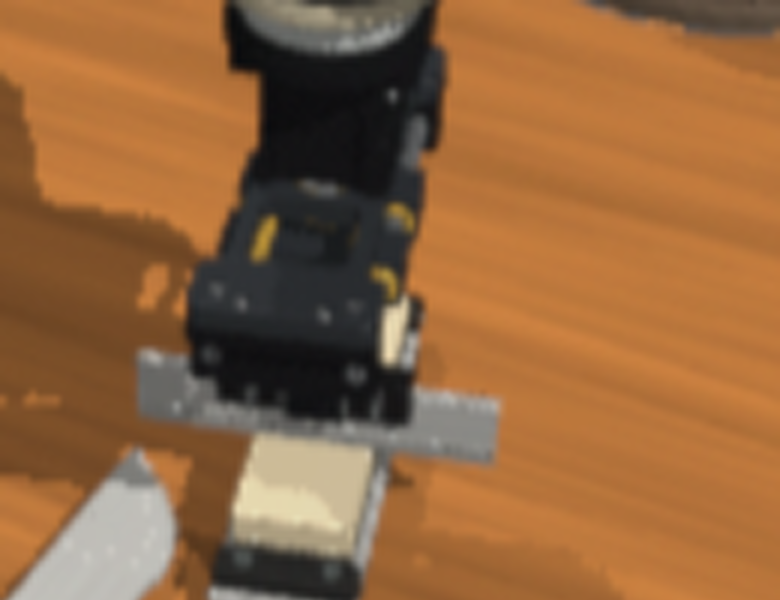

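Call:
{"fn": "carry_out", "kwargs": {
  "series": [
    [-0.018,0.005,0,0],
    [0,0,0,0],
    [0,0,-0.01,0],
    [0,0,-0.01,0],
    [0,0,0,0]
  ]
}}

```text
t: 20.1
eef_pos: [556.9, 7.7, 61.7]
tcp_rot: [-3.142, -0.0, 1.843]
ft_force: [-1.7, -0.5, 1.9]
opening: 0.145
grip_force: 29.9
```

```bash
cat > ft.py <<'E'
from cell import env
import numpy as np
f=[];m=[]
for _ in range(8): env.read_camera("scene"); s=env.state(); f.append(s["ft_force"]);m.append(s["moment"])
print(s["t"],s["eef_pos"],np.mean(f,0).round(2),np.mean(m,0).round(3))
E
python3 ft.py
```

```text
20.5 [556.89236919   7.65240757  61.66242845] [-1.73  0.71  1.88] [0.068 0.277 0.011]
```

```bash
python3 chk.py se3; python3 p2.py
python3 - <<'E'
# straightedge level: apparent height of top & bottom blade border at both ends (scene), holding x fixed
from p2 import *
for nm,ys in (("L",np.arange(-70,-50,2.)),("R",np.arange(50,70,2.))):
    z=np.arange(-14,14,.5)
    print(nm,"bottom dz",cross(z,np.array([S(ch,np.array([1.]),ys,ze+k,o,a).mean() for k in z])))
    z=np.arange(28,56,.5)
    print(nm,"top z",cross(z,np.array([S(ch,np.array([-3.]),ys,ze+k,o,a).mean() for k in z])))
t=np.load("top4.npy"); v=t[150:260,195:295].clip(0,255).astype(np.uint8)
b=np.load("scene4.npy")[160:225,230:305].clip(0,255).astype(np.uint8)
A=cv2.resize(v,None,fx=4,fy=4,interpolation=cv2.INTER_CUBIC);B=cv2.resize(b,None,fx=5,fy=5,interpolation=cv2.INTER_CUBIC)
o_=np.zeros((440,780,3),np.uint8);o_[:,:400]=A[:440,:400];o_[:325,400:775]=B
cv2.imwrite("pics/fin.png",o_[:,:,::-1])
E
```

```text
21.0 [556.919   7.647  61.654] [-3.142 -0.     1.843] [-1.707  0.599  2.503] [ 0.145  0.387 -0.018]
o [556.92   7.65] a 0.2725281099062795 edge z 40.954468078130105
bottom edge x L [4.65]
bottom edge x R [4.13]
left end [-76.61]
right end [74.92]
line x 3.3555583806830396
line x 3.244619020996524
line x 3.3817829795792194
stone L [-25.91]
stone R [24.51, 29.94, 30.21]
o [556.92   7.65] a 0.2725281099062795 edge z 40.954468078130105
bottom edge x L [4.65]
bottom edge x R [4.13]
left end [-76.61]
right end [74.92]
line x 3.3555583806830396
line x 3.244619020996524
line x 3.3817829795792194
stone L [-25.91]
stone R [24.51, 29.94, 30.21]
L bottom dz [-3.47]
L top z [31.7]
R bottom dz [-2.94]
R top z [31.56]
```

View pics/fin.png

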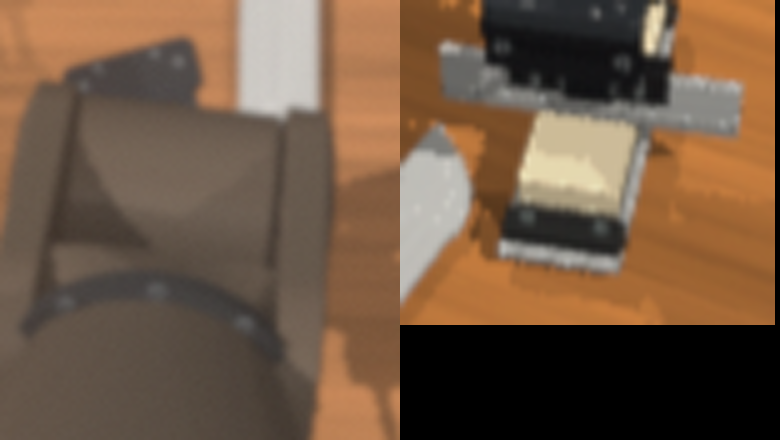

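The straightedge stands across the line. In the scene view its edge is within about 0.2 mm of the line and centred on it, and it is level to about 0.3°. The contact force is about 4 N.

```bash
python3 -c "
from cell import env
s=env.state();print(s['eef_pos'],s['ft_force'],s['grip_force']);print(env.job_done())"
```

```text
[556.91870738   7.64724205  61.65446808] [-1.70739822  0.59924981  2.50303609] 29.939894378185272
the job is handed in; nothing more can be done
None
```

The whetstone is set in the holder, line up, and the arm is still holding the straightedge upright along the pencil line at about 4 N; the job is handed in at about 21 s, with no verdict returned.

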